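# Set the rotor tray to the pointer with the leadscrew slack taken out

### The arm

A 6-joint arm with a two-finger parallel gripper is mounted at the origin on the work surface. World frame = base frame: x ahead of the robot, y to its left, z up, the work surface at z = 0. Lengths are in m, angles in rad, forces in N, time in s.
With the tool pointing down it reaches from about 0.35 to 0.725 m from the base axis. Payload 4.3 kg.
Tool frame: the origin (TCP) lies on the centre line of the jaws, within the pads' length; the fingertips stand 8 mm ahead of it and the grasp point (between the pads) lies 11 mm behind it; z points along the fingers, x is the direction in which the jaws open and shut, and the axes are right-handed (so a half turn about z gives the same grasp; the last joint's range is limited). The gripper opens to 85 mm and grips with 20 to 120 N. Pads are 22 mm wide; open, the fingers measure 114 mm over their backs; the gripper's body (76 mm by 85 mm) begins 54 mm behind the grasp point. The pads swing forward as they close: fully open they stand 13 mm farther back than shut.
Start: joints at [-0.11, 0.377, 0.081, 1.274, 0, 1.46], TCP at [0.575, 0, 0.239] pointing down, gripper open.
Joint ranges: [-2.72, 2.72], [-0.84, 1.66], [-1.02, 1.22], [-1.77, 2.12], [-1.37, 1.28], [-3.14, 3.14]. Speed limits (rad/s): [2.57, 2.57, 3.14, 3.14, 3.14, 3.14].

### API

Orientations are given as a unit quaternion [w, x, y, z].
In Python, from station import read_state, capture, camera_model, sign_off gives the robot as it stands.
- The arm moves only by the shell command python3 -m inch 'ROWS' [FORCE]. ROWS is text: rows parted by semicolons, each of 7 numbers parted by spaces: the turn, a rotation vector about the tool's x, y, z scaled (see below), then the shift along the tool's x, y, z scaled (see below), then the opening, from -1 (shut) to 1 (fully open), so that 0 is half open. In form: ax ay az dx dy dz gripper; .... A call has 1 to 5 rows; each row shifts and turns the pose as measured when the row begins, along the tool's axes as they then stand; what a row does not reach is not made up. The controller multiplies each number of a shift by 40 mm and each number of a turn by 5 degrees. A row lasts 1/10 s, in which the tool goes at most 50 mm and 8.59 degrees, less where a joint would pass 70% of its speed; a pose out of reach is approached as far as the arm can. A call with a number of a shift or a turn outside -1 to 1 is refused whole. A call with a gripper value outside its range is refused whole. The fingers move at their own pace and stop on an object; FORCE is the grip in N (left out, the last holds). Time passes only in rows, so rows that do not move let the fingers close. It gives the time, the measured TCP pose, the force and the opening at its end, in the units of the state.
- read_state(): the state, without advancing time (a new reading comes with each control period).
- capture(name): name is "scene" or "side" or "wrist"; returns the picture (384x512x3 uint8, blue, green, red); there is no depth.
- camera_model(name): a dict with "mtx" (3x3 intrinsics, pixels), "camera_from_world" (4x4, takes a point from world to camera coordinates). Camera axes: x right, y down, z forward; pixel columns grow to the right and rows downward; lengths in m; the calibration is good to about 2 mm. A picture is of the moment at which its call begins: read the wrist's pose just before it. camera_model takes no time and is no camera call; for the wrist camera it gives the pose at the moment of the call.
- sign_off(): hands the job in, once; it reports no verdict.
The state is a dict: "clock": time; "joints": joint angles; "qd": joint speeds; "joint_torque": joint torques, N m; "tool_pos": TCP position; "tool_rot": TCP orientation; "ft_force": force on the tool from outside, world axes, zero at the start; "ft_torque": the same for the moment, N m; "opening": finger opening in m.
Only numpy, scipy, OpenCV 4.12 (cv2) and the standard library are available. Lean on these libraries where they do the work, as an engineer would, in place of code of your own. Each camera call takes 0.05 s, during which the arm holds its last target. There are 200 camera calls.

### The job

Using the crank, set the rotor tray so that the gap between the rotor's two slip rings sits exactly under the tip of the fixed pointer, ready for undercutting; the leadscrew nut is worn and slack, so first crank the tray well past the pointer, away from the crank, then crank it back to the pointer so that it arrives moving towards the crank, and let go. Then prove that the slack is out: with the fingers press firmly (about 15 N), without ramming, on the outside of the tray's crank-end wall, straight away from the crank; the gap must stay under the pointer. Take the hand away, leaving the loose parts lying in the tray and the rubber bearing cover where it is.

Things in the scene. Friction and masses are not known exactly. Their poses are not given: they have to be found in the camera images.
- slide: Fixed steel bed, 260 x 380 x 18 mm; origin at the centre of its underside on the bench. y runs along the two brass rails (14 mm thick, at x = -80 and 80 mm) and the leadscrew (x = 0), all 75 mm above the bench; the crank is at the -y end. Two end brackets, 215 mm wide, 96 mm high, at y = -190 to -175 and 175 to 190 mm.
- crank_centre (a point): Fixed point on the crank's axis (parallel to the slide's y, 75 mm above the bench), level with the middle of the handle's length; at x = 0, y = -255 mm in the slide's frame. The hub (radius 12 mm) and the 9 mm thick crank arm lie on the slide's side, 36 mm and more away; below is bare bench. The crank turns stiffly, about 3 N at the handle, and stays where it is left.
- handle (a point): Middle of the crank's handle: a black sleeve 18 mm thick, 62 mm long, along the slide's y, free to spin on its pin. It circles crank_centre at a radius of 32 mm (43 to 107 mm above the bench). Gripped from above, closing across the sleeve, it can be led round full turns with the hand kept upright and unturned. The crank arm's face is 36 mm from this point towards the slide.
- crank (a joint): Crank angle a (rad, unlimited): the handle is at (32 sin a, 32 cos a) mm in the slide's x and z from crank_centre; it grows clockwise seen from the crank's end. Growing sends the tray away from the crank (+y), 12 mm a turn; at each change of direction about 4 mm worth (a third of a turn) is lost in the nut's slack and the tray stands still. At the start the nut is anywhere in its slack.
- tray: Aluminium tray carriage, 240 x 220 (y) mm, walls 3 mm thick; origin mid-floor, floor top 98 mm above the bench, wall tops 32 mm and undersides -4 mm from it; axes as the slide's. Slides along y only, 4 N drag. At the start 65 mm of room between its crank-end wall and the bracket. Carries a clamped dark rotor along y: 100 mm thick, 60 mm long, axis at x = 45 mm, top 110 mm above the floor.
- push_face (a point): Middle of the outer face of the tray's crank-end wall (y = -110 mm in the tray's frame, 14 mm above its floor); press here along the slide's +y. Moves with the tray. With the nut's slack taken up towards the crank the tray does not yield to 25 N; otherwise it gives way by up to 4 mm.
- ring_gap (a point): Middle of the dark gap, 5 mm wide, between the rotor's two copper slip rings (8 mm wide, 30 mm in diameter, on the shaft's end away from the crank), at the rings' top. Moves with the tray.
- pointer_tip (a point): Tip of the thin steel pointer on a fixed magnetic stand (post 125 mm farther out in x and 48 mm in y, 260 mm tall), about 5 mm above the slip rings. Its place along the rails is the mark; axes as the slide's. The gap's y in this frame is 0 when set, negative when the tray is nearer the crank. At the start the gap is 10 to 32 mm short of it, on the crank's side.
- pulley: New bright steel ribbed pulley, 58 mm in diameter, 36 mm tall, lying loose on its face in the tray; origin at the centre of its underside.
- brush_cap1: Grey plastic brush cap, 20 x 34 x 20 mm, loose in the tray; origin at the centre of its underside.
- brush_cap2: A second, equal grey brush cap, loose in the tray; origin at the centre of its underside.
- bearing_cover: Black rubber bearing cover, an open cup 72 mm in diameter, 20 mm tall, loose on the bench on the robot's side of the crank; origin at the centre of its underside.
Not all that is in view belongs to the job. What is meant by the part that bears pointer_tip is not red or yellow, and is the smaller of those in its own colour.

How it is judged:
By the outcome, as a careful person would: the job done as asked, in the order asked, and still so for the second after the job is handed in, with the robot touching nothing.
It also fails if it takes over 67 s, if anything falls off the work surface, if the arm or the gripper's body presses on something with over 40 N, if the wrist force passes 120 N, or if a joint passes its speed limit or range.

## Working session

There is one attempt and no reset: what is moved stays moved. The work goes in short steps, Python scripts to look and compute and a shell command to move; the robot and the scene stay as the last step left them, time stands still between calls to the robot, and variables do not carry over. Pictures are saved under pics/ and viewed, about 8 in all and at most 12, crops included, and the job is handed in when it is done.

```bash
mkdir -p pics; ls; python3 - <<'E'
from station import *
import cv2,numpy as np
print(read_state())
a=capture("scene");b=capture("side")
cv2.imwrite("pics/scene0.png",a);cv2.imwrite("pics/side0.png",b)
cv2.imwrite("pics/scene0b.png",cv2.resize(a,(800,600),interpolation=cv2.INTER_CUBIC));cv2.imwrite("pics/side0b.png",cv2.resize(b,(800,600),interpolation=cv2.INTER_CUBIC))
for n in("scene","side"):
  m=camera_model(n);print(n,np.round(m["mtx"],1).tolist(),np.round(m["camera_from_world"],4).tolist())
E
```

```text
pics
{'clock': 0.0, 'joints': array([-1.10315450e-01,  3.78087674e-01,  7.96190357e-02,  1.27438976e+00,
        3.34370377e-06,  1.46052111e+00]), 'qd': array([-0.00066711,  0.00077499, -0.00097146, -0.00187105,  0.00146696,
        0.00128638]), 'joint_torque': array([ 5.03441061e-04, -4.63600910e+01,  2.69876987e+01,  2.07655923e-02,
       -6.74222474e-05, -6.15417605e-06]), 'tool_pos': array([5.74360374e-01, 6.90422133e-05, 2.38344146e-01]), 'tool_rot': array([-1.15149791e-04,  9.99999468e-01, -2.01184251e-05, -1.02458761e-03]), 'ft_force': array([-0.02135555, -0.88795081, -1.40311676]), 'ft_torque': array([0.05184792, 0.03236385, 0.02407247]), 'opening': 0.08552009619149287}
scene [[435.5, 0.0, 256.7], [0.0, 435.5, 193.1], [0.0, 0.0, 1.0]] [[-0.4784, 0.8781, 0.0075, 0.2981], [0.7164, 0.3952, -0.575, -0.3119], [-0.5079, -0.2697, -0.8181, 1.5048], [0.0, 0.0, 0.0, 1.0]]
side [[385.5, 0.0, 257.1], [0.0, 385.5, 182.5], [0.0, 0.0, 1.0]] [[0.9183, -0.3958, -0.0116, -0.5284], [-0.3099, -0.7002, -0.6432, 0.2599], [0.2465, 0.5942, -0.7656, 1.1656], [0.0, 0.0, 0.0, 1.0]]
```

View pics/scene0b.png

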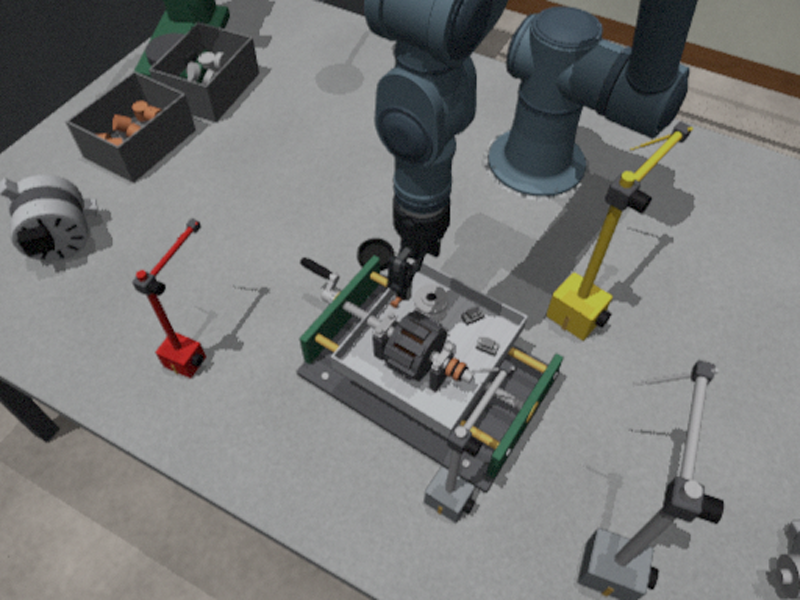

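View pics/side0b.png

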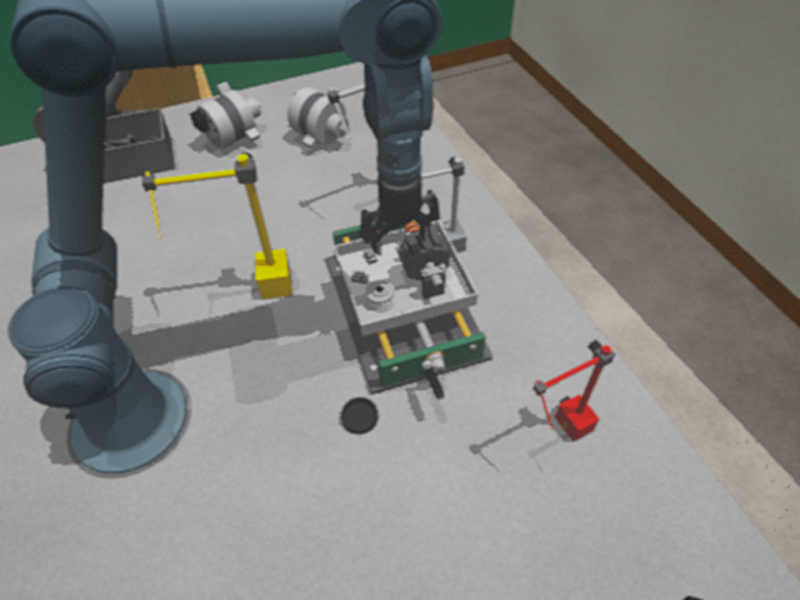

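Scene view: the pointer candidates are red stand (180,350), yellow (580,305), large grey (620,560) and small grey (450,490), with its arm reaching over the slip rings (455,368). By the description it is the small grey one. The crank handle is at about (318,268) and the bearing cover at (375,252). I'll check this in close crops.

```bash
python3 - <<'E'
import cv2
a=cv2.imread("pics/scene0.png")[155:335,185:370]
cv2.imwrite("pics/c1.png",cv2.resize(a,None,fx=3.3,fy=3.3,interpolation=cv2.INTER_CUBIC)) 
b=cv2.imread("pics/side0.png")[95:275,200:330]
cv2.imwrite("pics/c2.png",cv2.resize(b,None,fx=3.3,fy=3.3,interpolation=cv2.INTER_CUBIC))
E
```

```text
(no output)
```

View pics/c1.png

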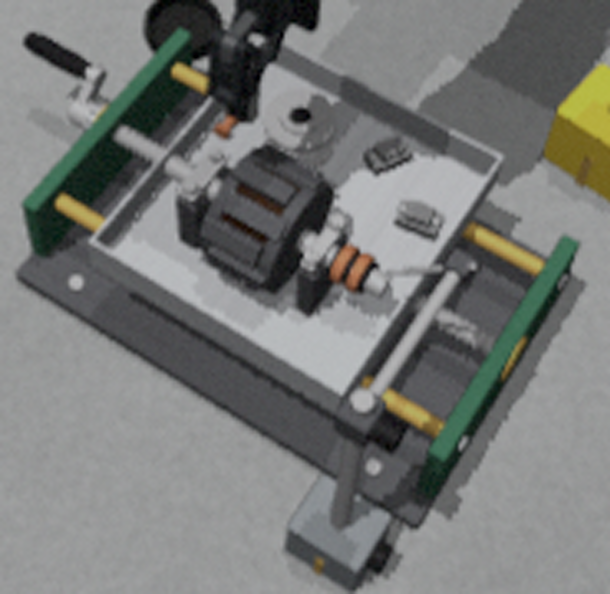

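View pics/c2.png

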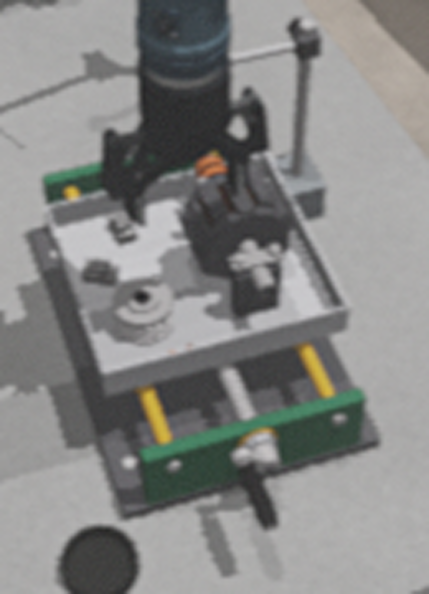

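Crops: small grey stand (c1 325,530) carries the arm whose needle ends near (388,275), just past the slip rings (352,265). The choice is confirmed. Handle middle is c1 (56,55) / c2 (258,498). Next I fit the slide, tray and handle.

```bash
cat > h.py <<'E'
import numpy as np
from scipy.optimize import least_squares
from scipy.spatial.transform import Rotation as R
from station import *
def proj(m,P):
    P=np.atleast_2d(P);T=m["camera_from_world"];c=P@T[:3,:3].T+T[:3,3];q=c@np.array(m["mtx"]).T;return q[:,:2]/q[:,2:]
def ray(m,u):
    T=np.array(m["camera_from_world"]);d=T[:3,:3].T@np.linalg.inv(m["mtx"])@[u[0],u[1],1];return -T[:3,:3].T@T[:3,3],d
def atz(m,u,z):
    o,d=ray(m,u);return o+d*(z-o[2])/d[2]
E
python3 - <<'E'
from h import *
S=camera_model("scene");D=camera_model("side")
c1=lambda p:np.array(p)/3.3+[185,155]-.35
c2=lambda p:np.array(p)/3.3+[200,95]-.35
# (cam,pix,kind,local mm)
L=[(S,c1(p),k,q) for p,k,q in [((27,203),'s',(107.5,-190,96)),((178,30),'s',(-107.5,-190,96)),((190,37),'s',(-107.5,-175,96)),((565,238),'s',(-107.5,175,96)),((578,245),'s',(-107.5,190,96)),((430,447),'s',(107.5,175,96)),((442,455),'s',(107.5,190,96)),((18,275),'s',(130,-190,18)),((415,522),'s',(130,190,18)),((92,240),'t',(120,-110,130)),((502,157),'t',(-120,110,130)),((56,55),'h',0)]]
L+=[(D,c2(p),k,q) for p,k,q in [((143,462),'s',(-107.5,-190,96)),((363,400),'s',(107.5,-190,96)),((125,515),'s',(-130,-190,18)),((380,440),'s',(130,-190,18)),((105,372),'t',(-120,-110,130)),((348,312),'t',(120,-110,130)),((47,210),'t',(-120,110,130)),((258,498),'h',0)]]
def f(v):
    x,y,w,t,a=v;r=[]
    for m,p,k,q in L:
        if k=='h':q=(32*np.sin(a),-255,75+32*np.cos(a))
        q=np.array(q,float)
        if k=='t':q[1]+=t
        q=R.from_euler('z',w).apply(q)/1e3+[x,y,0]
        r.append(proj(m,q)[0]-p)
    return np.ravel(r)
best=min((least_squares(f,[.55,0,0,0,a],x_scale=[.01,.01,.1,5,1],loss='soft_l1') for a in(0,1.5,3,4.5)),key=lambda s:s.cost)
v=best.x;print(v,best.cost);print(np.round(f(v).reshape(-1,2),1).tolist())
x,y,w,t,a=v
for q in[(0,-255,75),(32*np.sin(a),-255,75+32*np.cos(a)),(45,t+80,148)]:print(R.from_euler('z',w).apply(q)/1e3+[x,y,0])
W=camera_model("wrist");print(np.round(W["mtx"],1).tolist());T=np.array(W["camera_from_world"]);print(np.round(T,3).tolist(),-T[:3,:3].T@T[:3,3])
for p in[(352,265),(388,275)]:
  g=atz(S,c1(p),.161);print(g,R.from_euler('z',-w).apply(g-[x,y,0])*1e3)
E
```

```text
[ 0.59450633  0.03691412 -0.09131304 -0.74742132  5.45571635] 13.90054308444391
[[-2.4, -0.2], [-0.1, -1.4], [0.7, -1.2], [-0.4, -2.0], [1.0, -1.3], [-1.0, 0.9], [1.0, 1.9], [-1.6, -0.8], [0.6, 1.3], [-1.6, 0.2], [0.2, -0.3], [0.2, 0.1], [-0.1, 0.1], [1.4, -0.4], [-0.7, -0.2], [0.4, -0.2], [-0.8, 0.8], [0.6, -1.1], [-1.0, -1.0], [-0.2, -0.4]]
[ 0.57125385 -0.21702351  0.075     ]
[ 0.54779293 -0.21487525  0.09665572]
[0.64654559 0.11173314 0.148     ]
[[280.1, 0.0, 255.5], [0.0, 280.1, 189.3], [0.0, 0.0, 1.0]]
[[1.0, 0.0, -0.002, -0.574], [0.001, -0.951, 0.309, -0.041], [-0.002, -0.309, -0.951, 0.38], [0.0, 0.0, 0.0, 1.0]] [0.57466043 0.07896921 0.37307456]
[0.64471574 0.10256062 0.161     ] [ 44.01417464  69.95140672 161.        ]
[0.63973429 0.12836117 0.161     ] [ 36.70082933  95.19023776 161.        ]
```

```bash
python3 -m inch '0 0 0.35 0.55 -0.38 -0.18 1;0 0 0.35 0.55 -0.38 -0.18 1;0 0 0.35 0.55 -0.38 -0.18 1;0 0 0 0 0 0 1;0 0 0 0 0 0 1'; python3 - <<'E'
from h import *
import cv2
m=camera_model("wrist");a=capture("wrist");cv2.imwrite("pics/w1.png",a);np.save("w1.npy",m["camera_from_world"])
w=-.0913;O=[.5945,.0369,0]
P=R.from_euler('z',w).apply([[44,70,161],[37,95,161]])/1e3+O
q=proj(m,P);print(q,read_state()["tool_pos"])
c=np.clip(q.mean(0).astype(int)-[75,60],0,None);print(c)
cv2.imwrite("pics/w1c.png",cv2.resize(a,(800,600),interpolation=cv2.INTER_CUBIC))
E
```

```text
clock: 0.6
tool_pos: [0.6402, 0.0447, 0.2557]
tool_rot: [0.0, 0.999, -0.048, -0.006]
ft_force: [0.6, -0.1, 0.7]
opening: 0.0855
[[255.61874706 125.32091022]
 [246.41534052  92.35838357]] [0.64002429 0.04463366 0.25561804]
[176  48]
```

View pics/w1c.png

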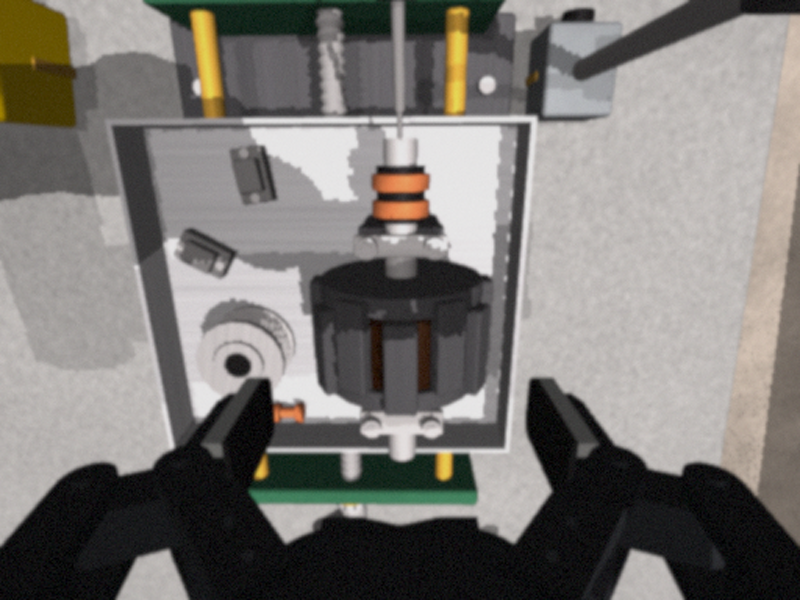

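Wrist view: the ring gap is at (400,196) between the rings (183, 208). The pointer tip is at about (401,137), straight ahead in +y, and the fingers are clear.

```bash
python3 - <<'E'
from h import *
import cv2
m=dict(mtx=camera_model("wrist")["mtx"],camera_from_world=np.load("w1.npy"))
a=cv2.imread("pics/w1.png").astype(int)
print(a[78:140,256].tolist())
s=.64
p=lambda u:np.array(u)*s-.18
w=-.0913;O=np.array([.5945,.0369,0])
for u,z in[((400,196),.173),((401,137),.178),((400,151),.166)]:
  g=atz(m,p(u),z);print(g,R.from_euler('z',-w).apply(g-O)*1e3)
# yaw from rails/tray wall top corners z=.130, bracket tops
for u in[(110,122),(536,120),(509,450),(172,452)]:
  g=atz(m,p(u),.130);print(np.round(g,4),R.from_euler('z',-w).apply(g-O)*1e3)
E
```

```text
[[156, 158, 163], [150, 152, 154], [150, 151, 156], [160, 161, 165], [163, 163, 169], [169, 169, 175], [168, 167, 171], [167, 165, 171], [165, 166, 169], [171, 169, 175], [184, 184, 189], [203, 203, 206], [220, 220, 222], [226, 226, 228], [226, 226, 227], [228, 228, 229], [229, 228, 229], [228, 229, 230], [229, 228, 229], [229, 230, 229], [228, 229, 229], [229, 229, 230], [230, 230, 230], [229, 229, 231], [230, 229, 230], [227, 226, 228], [224, 223, 225], [195, 196, 198], [137, 138, 140], [83, 78, 83], [49, 49, 55], [51, 48, 54], [49, 56, 73], [62, 82, 124], [76, 116, 184], [85, 139, 221], [92, 149, 230], [94, 150, 232], [89, 148, 230], [89, 147, 230], [91, 150, 232], [93, 149, 231], [90, 145, 231], [82, 138, 224], [73, 117, 195], [55, 78, 127], [47, 51, 65], [46, 48, 52], [49, 49, 48], [47, 48, 54], [46, 59, 87], [58, 90, 150], [77, 125, 207], [89, 145, 228], [91, 148, 230], [93, 153, 233], [92, 150, 232], [94, 150, 232], [90, 147, 231], [85, 144, 230], [86, 141, 226], [76, 122, 198]]
[0.64510565 0.10370374 0.173     ] [ 44.30417273  71.13938993 173.        ]
[0.64818497 0.13032575 0.178     ] [ 44.94344944  97.93126911 178.        ]
[0.64701832 0.12440355 0.166     ] [ 44.32160553  91.92736734 166.        ]
[0.487  0.1555 0.13  ] [-117.83133134  108.27047778  130.        ]
[0.7228 0.1335 0.13  ] [118.91946724 107.92264783 130.        ]
[ 0.7039 -0.0817  0.13  ] [ 119.72071116 -108.13539026  130.        ]
[ 0.4652 -0.0626  0.13  ] [-119.7074973  -110.91182968  130.        ]
```

```bash
python3 -m inch '0 0 0 -0.24 0.98 0 0.2;0 0 0 -0.24 0.98 0 0.2;0 0 0 -0.24 0.98 0 0.2;0 0 0 -0.24 0.98 0 0.2;0 0 0 -0.24 0.98 0 0.2' 60 >/dev/null;  python3 -m inch '0 0 0 -0.24 0.9 0.6 0.2;0 0 0 -0.24 0.9 0.7 0.2;0 0 0 0 0 0 0.2;0 0 0 0 0 0 0.2'; python3 - <<'E'
from h import *
import cv2
m=camera_model("wrist");a=capture("wrist");cv2.imwrite("pics/w2.png",a)
P=np.array([[.5478,-.2149,.0967],[.5712,-.217,.075],[.545,-.2456,.0967],[.5506,-.184,.0967]])
print(proj(m,P)*1.5625,read_state()["tool_pos"])
np.save("w2.npy",m["camera_from_world"])
cv2.imwrite("pics/w2c.png",cv2.resize(a,(800,600),interpolation=cv2.INTER_CUBIC))
S=camera_model("scene");print(atz(S,np.array([180,30])/3.3+[185,155],.02))
E
```

```text
clock: 1.55
tool_pos: [0.5343, -0.2257, 0.2014]
tool_rot: [-0.0, 0.999, -0.049, -0.008]
ft_force: [0.9, 0.7, 0.2]
opening: 0.0513
[[424.35890891 277.22982107]
 [461.40741282 267.55467184]
 [423.76981844 327.71759555]
 [424.96612063 222.32820232]] [ 0.53411725 -0.22551793  0.20117899]
[ 0.42202405 -0.1689194   0.02      ]
```

View pics/w2c.png

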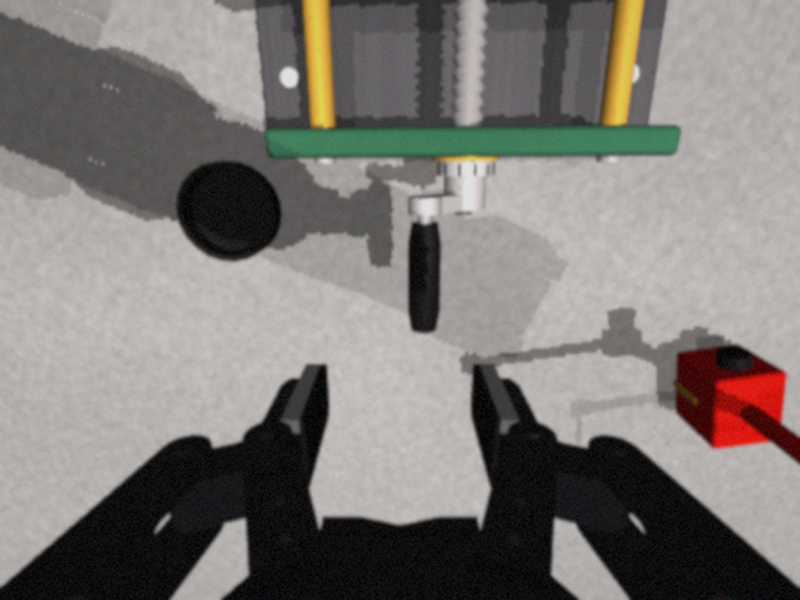

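The handle lies exactly where predicted: (424,277), spanning rows 222–330. The bearing cover at (228,210) is well clear to the left. A quick check of the red stand's overhang, plus a helper to work out rows along the circle.

```bash
cat >> h.py <<'E'
W0=-.0913;C=np.array([.5712,-.217,.075]);off=-6.
def slide(p): # tool pos -> slide-frame mm from crank centre, grasp-point referred
    q=R.from_euler('z',-W0).apply(np.array(p)-C)*1e3; return q+[0,-off,11]
def ang():
    s=read_state();q=slide(s["tool_pos"]);return np.degrees(np.arctan2(q[0],q[2])),np.hypot(q[0],q[2]),q,s
def plan(a0,a1,n,y=0):
    A=np.radians(np.linspace(a0,a1,n+1));X=32*np.sin(A)/40;Z=-32*np.cos(A)/40
    print(';'.join('0 0 0 %.2f 0 %.2f -1'%(dx,dz) for dx,dz in zip(np.diff(X),np.diff(Z))))
E
python3 - <<'E'
from h import *
S=camera_model("scene");D=camera_model("side")
def tri(a,b):
  f=lambda P:np.r_[proj(S,P)[0]-np.array(a)*.64,proj(D,P)[0]-np.array(b)*.64]
  s=least_squares(f,[.6,-.3,.2]);return s.x,s.cost
print(tri((193,225),(540,387)),tri((150,283),(603,352)))
a,r,q,s=ang();print(a,r,q,s["tool_rot"])
t=np.array([32*np.sin(np.radians(-47.4)),0,32*np.cos(np.radians(-47.4))]);d=(t-q);print("tool move units",d[0]/40,-d[1]/40,-d[2]/40)
E
```

```text
(array([ 0.65502262, -0.36047277,  0.23631809]), np.float64(0.15817547641717233)) (array([ 0.77864499, -0.34473671,  0.2376211 ]), np.float64(2.4705955962027213))
-14.76385929486572 141.86267842081867 [-36.15169763  -5.86340499 137.17898632] [ 1.09619406e-04  9.98784136e-01 -4.84716341e-02 -8.98542780e-03]
tool move units 0.31491477107471744 -0.14658512478993382 2.887973882195154
```

```bash
python3 -m inch '0 0 0 0.08 -0.04 0.72 0.2;0 0 0 0.08 -0.04 0.72 0.2;0 0 0 0.08 -0.04 0.72 0.2;0 0 0 0.08 -0.03 0.72 0.2;0 0 0 0 0 0 0.2'; python3 - <<'E'
from h import *
a,r,q,s=ang();print(a,r,q)
E
```

```text
clock: 2.1
tool_pos: [0.5511, -0.2166, 0.0889]
tool_rot: [0.002, 0.999, -0.045, -0.004]
ft_force: [-0.5, -0.6, -0.7]
opening: 0.051
-38.82648216804639 32.00947470378665 [-20.06878687   4.56907866  24.93692572]
```

```bash
python3 -m inch '0 0 0 -0.08 0.12 0.09 0.2;0 0 0 0 0 0 -1;0 0 0 0 0 0 -1;0 0 0 0 0 0 -1;0 0 0 0 0 0 -1' 60; python3 - <<'E'
from h import *
a,r,q,s=ang();print(a,r,q,s["opening"])
plan(a,a+150,5)
E
```

```text
clock: 2.6
tool_pos: [0.5495, -0.2206, 0.0908]
tool_rot: [0.003, 0.999, -0.043, -0.001]
ft_force: [1.9, -0.9, -7.4]
opening: 0.0164
-38.370045265738504 34.23162304029078 [-21.24886832   0.45133309  26.83821177] 0.016367481896553997
0 0 0 0.38 0 -0.16 -1;0 0 0 0.41 0 0.05 -1;0 0 0 0.33 0 0.25 -1;0 0 0 0.16 0 0.38 -1;0 0 0 -0.05 0 0.41 -1
```

```bash
python3 -m inch '0 0 0 0.38 0 -0.16 -1;0 0 0 0.41 0 0.05 -1;0 0 0 0.33 0 0.25 -1;0 0 0 0.16 0 0.38 -1;0 0 0 -0.05 0 0.41 -1'; python3 - <<'E'
from h import *
a,r,q,s=ang();print(a,r,q)
plan(a,a+150,5)
E
```

```text
clock: 3.1
tool_pos: [0.6018, -0.2254, 0.0606]
tool_rot: [0.003, 0.999, -0.043, 0.003]
ft_force: [-2.3, 2.3, 2.9]
opening: 0.0161
96.24406993680729 31.411705471077912 [31.22535869  0.45096122 -3.41646243]
0 0 0 -0.15 0 0.39 -1;0 0 0 -0.32 0 0.26 -1;0 0 0 -0.41 0 0.06 -1;0 0 0 -0.39 0 -0.15 -1;0 0 0 -0.26 0 -0.32 -1
```

```bash
python3 -m inch '0 0 0 -0.15 0 0.39 -1;0 0 0 -0.32 0 0.26 -1;0 0 0 -0.41 0 0.06 -1;0 0 0 -0.39 0 -0.15 -1;0 0 0 -0.26 0 -0.32 -1'; python3 - <<'E'
from h import *
a,r,q,s=ang();print(a,r,q)
plan(a,a+150,5)
E
```

```text
clock: 3.6
tool_pos: [0.5415, -0.2199, 0.053]
tool_rot: [0.004, 0.999, -0.043, 0.006]
ft_force: [6.4, 0.6, -0.9]
opening: 0.0159
-110.53323470587362 31.31840344050429 [-29.32871057   0.42726391 -10.98495017]
0 0 0 -0.04 0 -0.41 -1;0 0 0 0.17 0 -0.38 -1;0 0 0 0.34 0 -0.24 -1;0 0 0 0.41 0 -0.04 -1;0 0 0 0.38 0 0.17 -1
```

```bash
python3 -m inch '0 0 0 -0.04 0 -0.41 -1;0 0 0 0.17 0 -0.38 -1;0 0 0 0.34 0 -0.24 -1;0 0 0 0.41 0 -0.04 -1;0 0 0 0.38 0 0.17 -1'; python3 -m inch '0 0 0 0.24 0 0.34 -1;0 0 0 0.04 0 0.41 -1;0 0 0 -0.17 0 0.38 -1;0 0 0 -0.34 0 0.24 -1;0 0 0 -0.41 0 0.04 -1' | grep ft; python3 - <<'E'
from h import *
a,r,q,s=ang();print(a,r,q)
plan(a,a+300,10)
E
```

```text
clock: 4.1
tool_pos: [0.5837, -0.2238, 0.0955]
tool_rot: [0.005, 0.999, -0.044, 0.002]
ft_force: [1.2, 4.7, 6.0]
opening: 0.0162
ft_force: [50.0, -2.9, -51.7]
135.15477919646565 29.309963114327 [ 20.66921073   0.4029733  -20.78118537]
0 0 0 -0.36 0 0.21 -1;0 0 0 -0.41 0 -0.00 -1;0 0 0 -0.36 0 -0.21 -1;0 0 0 -0.21 0 -0.36 -1;0 0 0 0.00 0 -0.41 -1;0 0 0 0.21 0 -0.36 -1;0 0 0 0.36 0 -0.21 -1;0 0 0 0.41 0 0.00 -1;0 0 0 0.36 0 0.21 -1;0 0 0 0.21 0 0.36 -1
```

```bash
python3 -m inch '0 0 0 -0.36 0 0.21 -1;0 0 0 -0.41 0 -0.00 -1;0 0 0 -0.36 0 -0.21 -1;0 0 0 -0.21 0 -0.36 -1;0 0 0 0.00 0 -0.41 -1'|grep ft; python3 - <<'E'
from h import *
a,r,q,s=ang();print(a,r,q)
plan(a,a+150,5)
E
```

```text
ft_force: [5.1, -1.0, -5.1]
-81.23241170052023 32.03224397554662 [-31.65793971   0.48764384   4.88257181]
0 0 0 0.17 0 -0.38 -1;0 0 0 0.33 0 -0.24 -1;0 0 0 0.41 0 -0.04 -1;0 0 0 0.38 0 0.17 -1;0 0 0 0.24 0 0.33 -1
```

```bash
python3 -m inch '0 0 0 0.17 0 -0.38 -1;0 0 0 0.33 0 -0.24 -1;0 0 0 0.41 0 -0.04 -1;0 0 0 0.38 0 0.17 -1;0 0 0 0.24 0 0.33 -1'|grep ft; python3 - <<'E'
from h import *
a,r,q,s=ang();print(a,r,q)
plan(a,a+150,5)
E
```

```text
ft_force: [-4.7, 2.2, 1.5]
56.55259252923348 33.70508083620065 [28.1232532   0.51593688 18.57727384]
0 0 0 0.13 0 0.39 -1;0 0 0 -0.08 0 0.41 -1;0 0 0 -0.27 0 0.31 -1;0 0 0 -0.39 0 0.13 -1;0 0 0 -0.41 0 -0.08 -1
```

Abs 776°.

```bash
python3 -m inch '0 0 0 0.13 0 0.39 -1;0 0 0 -0.08 0 0.41 -1;0 0 0 -0.27 0 0.31 -1;0 0 0 -0.39 0 0.13 -1;0 0 0 -0.41 0 -0.08 -1'|grep ft; python3 - <<'E'
from h import *
a,r,q,s=ang();print(a,r,q)
plan(a,a+150,5)
E
```

```text
ft_force: [5.3, 2.8, 2.3]
-152.37572617838578 29.678105638299726 [-13.76089      0.41113297 -26.29501589]
0 0 0 -0.30 0 -0.28 -1;0 0 0 -0.12 0 -0.40 -1;0 0 0 0.09 0 -0.40 -1;0 0 0 0.28 0 -0.30 -1;0 0 0 0.40 0 -0.12 -1
```

Abs 928°; target about 1105°.

```bash
python3 -m inch '0 0 0 -0.30 0 -0.28 -1;0 0 0 -0.12 0 -0.40 -1;0 0 0 0.09 0 -0.40 -1;0 0 0 0.28 0 -0.30 -1;0 0 0 0.40 0 -0.12 -1'|grep ft; python3 - <<'E'
from h import *
import cv2
a,r,q,s=ang();print(a,r,q,s["clock"])
plan(a,a+40,2)
b=capture("scene")
x=np.hstack([cv2.imread("pics/scene0.png")[215:275,260:330],b[215:275,260:330]])
cv2.imwrite("pics/cmp.png",cv2.resize(x,None,fx=5.5,fy=5.5,interpolation=cv2.INTER_CUBIC))
E
```

```text
ft_force: [1.0, -2.8, -26.3]
-6.069160504318783 34.80803321728122 [-3.68021342  0.54588513 34.61293408] 6.6
0 0 0 0.28 0 0.02 -1;0 0 0 0.25 0 0.11 -1
```

View pics/cmp.png

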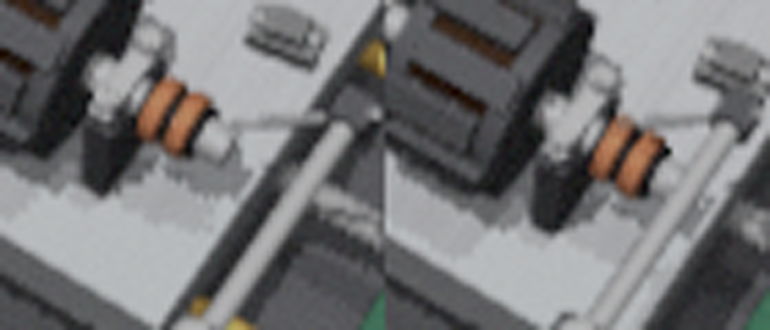

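The rings have moved from (175,118) to (243,157) in the crop and the gap is now past the needle tip. A bit further, then reverse.

```bash
python3 -m inch '0 0 0 0.28 0 0.02 -1;0 0 0 0.25 0 0.11 -1;0 0 0 0.2 0 0.18 -1;0 0 0 0 0 0 -1'|grep ft; python3 - <<'E'
from h import *
S=camera_model("scene");O=np.array([.5945,.0369,0])
P=R.from_euler('z',W0).apply([[44.5,71+d,173] for d in(0,30,34,37)])/1e3+O
p=proj(S,P);print(p-p[0])
a,r,q,s=ang();print(a,r,q)
plan(a,a-150,5)
E
```

```text
ft_force: [1.2, -0.4, -3.6]
[[ 0.          0.        ]
 [11.20788989  6.38083732]
 [12.71832524  7.24075318]
 [13.85365906  7.88711753]]
50.571292456913156 33.827101525517335 [26.12857586  0.51220986 21.4841877 ]
0 0 0 -0.34 0 -0.24 -1;0 0 0 -0.41 0 -0.04 -1;0 0 0 -0.38 0 0.17 -1;0 0 0 -0.24 0 0.34 -1;0 0 0 -0.04 0 0.41 -1
```

```bash
python3 -m inch '0 0 0 -0.34 0 -0.24 -1;0 0 0 -0.41 0 -0.04 -1;0 0 0 -0.38 0 0.17 -1;0 0 0 -0.24 0 0.34 -1;0 0 0 -0.04 0 0.41 -1'|grep ft; python3 - <<'E'
from h import *
a,r,q,s=ang();print(a,r,q)
plan(a,a-120,4)
E
```

```text
ft_force: [7.7, 9.2, 16.5]
29.72856841606292 34.62615772943572 [17.17082483  0.36974501 30.06881397]
0 0 0 -0.40 0 -0.11 -1;0 0 0 -0.40 0 0.11 -1;0 0 0 -0.29 0 0.29 -1;0 0 0 -0.11 0 0.40 -1
```

```bash
python3 - <<'E'
from h import *
import cv2
s=read_state();print(s)
b=capture("side");cv2.imwrite("pics/s2.png",cv2.resize(b[140:280,220:360],None,fx=4,fy=4,interpolation=cv2.INTER_CUBIC))
E
```

```text
{'clock': 7.55, 'joints': array([-0.49857766,  0.43243932, -0.2433164 ,  0.73551316,  0.06904476,
        1.15045422]), 'qd': array([ 0.02716083,  0.08974826, -0.09109182, -0.40926408,  0.09551365,
        0.00871538]), 'joint_torque': array([ -7.59805262, -36.72478437,  16.25792563,   1.66318037,
        -3.68888274,  -0.36383685]), 'tool_pos': array([ 0.58778598, -0.22417232,  0.09406881]), 'tool_rot': array([ 0.00447616,  0.99557205, -0.03621216,  0.08663099]), 'ft_force': array([ 7.67002647,  9.19382644, 16.47540682]), 'ft_torque': array([ 1.7035211 , -1.71231505, -0.04346208]), 'opening': 0.01574795690866141}
```

View pics/s2.png

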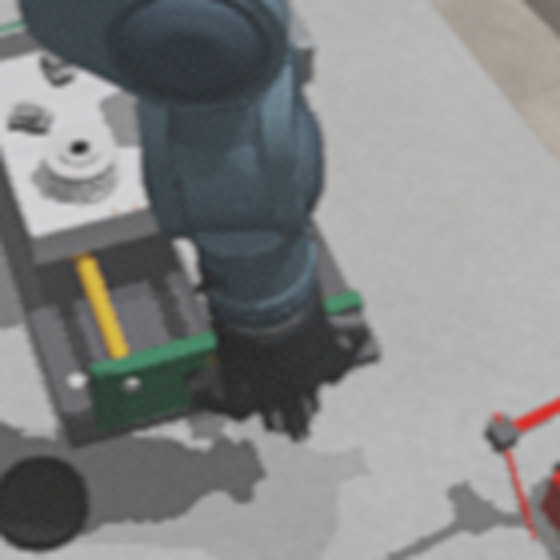

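The hand has tilted about 10° on the sleeve and turned only about 20°. I'll right it first and check that the forces drop.

```bash
python3 -m inch '0 -1 0 0 0 0 -1;0 -0.9 0 0 0 0 -1;0 0 0 0 0 0 -1'; python3 - <<'E'
from h import *
a,r,q,s=ang();print(a,r,q,s["joint_torque"],s["ft_torque"]);plan(a,a-60,3)
E
```

```text
clock: 7.9
tool_pos: [0.5868, -0.2239, 0.094]
tool_rot: [0.003, 0.999, -0.037, 0.002]
ft_force: [0.7, 0.2, -2.9]
opening: 0.0157
28.383738389585115 34.102673890650316 [16.21154255  0.50617774 30.00297077] [  0.6952521  -53.6702013   26.9636482    0.57660291  -0.1033297
  -0.21210533] [ 0.07566584 -0.03480186 -0.25405503]
0 0 0 -0.26 0 -0.09 -1;0 0 0 -0.28 0 0.01 -1;0 0 0 -0.26 0 0.10 -1
```

```bash
python3 -m inch '0 0 0 -0.26 0 -0.09 -1';python3 -m inch '0 0 0 -0.28 0 0.01 -1'; python3 -m inch '0 0 0 -0.26 0 0.10 -1'; python3 - <<'E'
from h import *
a,r,q,s=ang();print(a,r,q,s["joints"],s["ft_torque"]);plan(a,a-60,3)
E
```

```text
clock: 8.0
tool_pos: [0.5788, -0.2233, 0.0975]
tool_rot: [0.003, 0.999, -0.036, 0.005]
ft_force: [1.8, 1.1, -4.9]
opening: 0.0159
clock: 8.1
tool_pos: [0.5696, -0.2224, 0.0985]
tool_rot: [0.002, 0.999, -0.036, 0.009]
ft_force: [2.3, 2.5, 1.2]
opening: 0.0158
clock: 8.2
tool_pos: [0.5613, -0.2217, 0.097]
tool_rot: [0.002, 0.999, -0.036, 0.013]
ft_force: [2.1, 2.5, 5.5]
opening: 0.0159
-15.922648819262632 34.351140748212025 [-9.42387032  0.45107486 33.03318845] [-0.48484027  0.48734776 -0.12773726  0.92966784  0.0072298   1.15851877] [ 0.5425315  -0.34221921 -0.34660411]
0 0 0 -0.25 0 0.12 -1;0 0 0 -0.19 0 0.20 -1;0 0 0 -0.11 0 0.25 -1
```

```bash
python3 -m inch '0 -0.2 0 -0.25 0 0.12 -1;0 -0.2 0 -0.19 0 0.20 -1;0 -0.2 0 -0.11 0 0.25 -1'; python3 - <<'E'
from h import *
a,r,q,s=ang();print(a,r,q);plan(a,a-100,4)
E
```

```text
clock: 8.5
tool_pos: [0.5404, -0.2198, 0.0775]
tool_rot: [0.002, 0.999, -0.037, -0.006]
ft_force: [1.3, 1.5, 2.6]
opening: 0.016
-66.08313646863121 33.30320515055806 [-30.44361454   0.44616321  13.50147426]
0 0 0 -0.07 0 0.34 -1;0 0 0 0.08 0 0.34 -1;0 0 0 0.22 0 0.27 -1;0 0 0 0.31 0 0.15 -1
```

```bash
python3 -m inch '0 0 0 -0.07 0 0.34 -1;0 -0.1 0 0.08 0 0.34 -1;0 -0.1 0 0.22 0 0.27 -1;0 0 0 0.31 0 0.15 -1'; python3 - <<'E'
from h import *
a,r,q,s=ang();print(a,r,q);plan(a,a-60,3)
E
```

```text
clock: 8.9
tool_pos: [0.5652, -0.222, 0.0346]
tool_rot: [0.001, 0.999, -0.037, -0.01]
ft_force: [1.2, 4.1, 26.1]
opening: 0.016
-169.29831177315856 29.9501177972687 [ -5.56160414   0.43276911 -29.42920515]
0 0 0 0.28 0 0.00 -1;0 0 0 0.26 0 -0.09 -1;0 0 0 0.22 0 -0.18 -1
```

```bash
sed -i 's/-off,11\]/-off,9]/' h.py; python3 -m inch '0 0.1 0 0.28 0 0.00 -1;0 0.1 0 0.26 0 -0.09 -1;0 0 0 0.18 0 -0.15 -1;0 0 0 0 0 0 -1'; python3 - <<'E'
from h import *
a,r,q,s=ang();print(a,r,q)
E
```

```text
clock: 9.3
tool_pos: [0.5912, -0.2244, 0.0422]
tool_rot: [0.003, 0.999, -0.037, -0.006]
ft_force: [-1.4, 2.3, 5.3]
opening: 0.0159
139.1221165545631 31.42988575440292 [ 20.56925732   0.49260307 -23.76432982]
```

```bash
python3 -m inch '0 0 0 0 0 0 0.3;0 0 0 0 0 0 0.3;0 0 0 0 0 0 0.3' >/dev/null; python3 -m inch '0 0 0 0 0 -1 0.3;0 0 0 0 0 -1 0.3;0 0 0 0 0 -1 0.3;0 0 0 0 0 -1 0.3;0 0 0 0 0 -1 0.3' | grep pos;  python3 -m inch '0 0 0 0.08 -0.98 -0.2 0.3;0 0 0 0.08 -0.98 -0.2 0.3;0 0 0 0.08 -0.98 0 0.3;0 0 0 0.08 -0.98 0 0.3;0 0 0 0.08 -0.98 0 0.3' | grep pos;  python3 -m inch '0 0 0 0.08 -0.98 0 0.3;0 0 0 0.08 -0.98 0 0.3;0 0 0 0 0 0 0.3;0 0 0 0 0 0 0.3'; python3 - <<'E'
from h import *
import cv2
m=camera_model("wrist");a=capture("wrist");cv2.imwrite("pics/w3.png",a);np.save("w3.npy",m["camera_from_world"])
tip=np.array([.6482,.1303,.178]);p=proj(m,tip)[0];print(p)
c=np.round(p).astype(int)-[50,35];c=np.clip(c,0,None);print(c)
cv2.imwrite("pics/w3c.png",cv2.resize(a[c[1]:c[1]+75,c[0]:c[0]+100],None,fx=8,fy=8,interpolation=cv2.INTER_CUBIC))
E
```

```text
tool_pos: [0.5874, -0.2222, 0.2375]
tool_pos: [0.6236, -0.0307, 0.2617]
clock: 11.0
tool_pos: [0.6368, 0.0549, 0.2601]
tool_rot: [0.004, 0.999, -0.039, -0.007]
ft_force: [0.3, -0.2, -0.9]
opening: 0.0556
[264.61289117 101.26380867]
[215  66]
```

View pics/w3c.png

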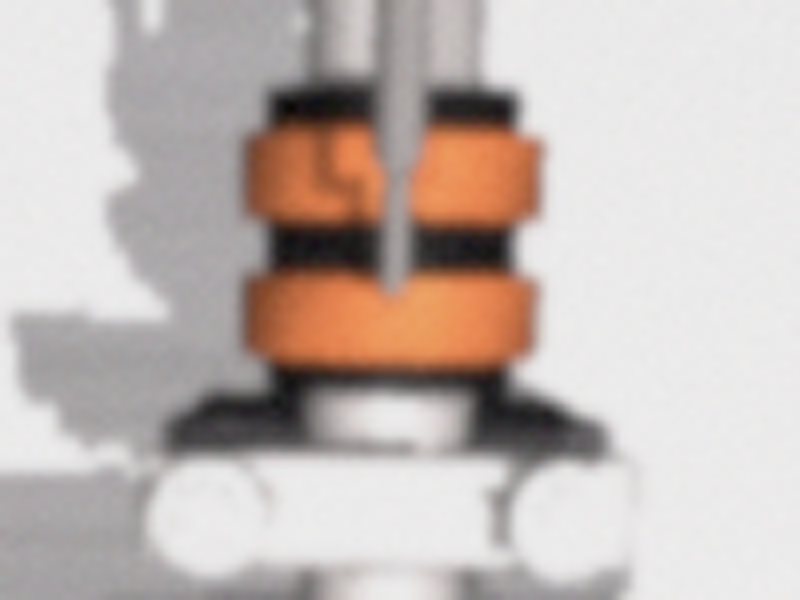

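The crop shows the needle tip at (393,295) against gap centre (~393,250). The gap is slightly past, seen from nearly overhead.

```bash
python3 - <<'E'
from h import *
m=dict(mtx=camera_model("wrist")["mtx"],camera_from_world=np.load("w3.npy"))
O=np.array([.5945,.0369,0]);f=lambda u,z:R.from_euler('z',-W0).apply(atz(m,u,z)-O)*1e3
u=lambda p:np.array(p)/8+[215,66]-.44
print(ray(m,(256,190))[0])
g=f(u((393,249)),.173)
for z in(.176,.178,.18):
  t=f(u((393,296)),z);print(t,g,(g-t)[1])
print(f(u((393,222)),.173)-f(u((393,278)),.173))
s=read_state();d=R.from_euler('z',-W0).apply(np.array([.5912,-.2244,.0422])-s["tool_pos"])*1e3;print(d)
E
```

```text
[0.64469839 0.13464725 0.39402829]
[ 44.32959793  96.94050143 176.        ] [ 44.2757573 101.0758083 173.       ] 4.13530687471264
[ 44.29976498  96.98615039 178.        ] [ 44.2757573 101.0758083 173.       ] 4.089657909444512
[ 44.26993203  97.03179936 180.        ] [ 44.2757573 101.0758083 173.       ] 4.0440089441764115
[-0.11675918  4.9784934   0.        ]
[ -19.80005147 -282.30141075 -217.86073504]
```

```bash
python3 -m inch '0 0 0 -0.07 0.98 0 0.3;0 0 0 -0.07 0.98 0 0.3;0 0 0 -0.07 0.98 0 0.3;0 0 0 -0.07 0.98 0 0.3;0 0 0 -0.07 0.98 0 0.3' >/dev/null; python3 -m inch '0 0 0 -0.07 0.98 0 0.3;0 0 0 -0.07 0.98 0 0.3;0 0 0 0 0.1 0.9 0.3;0 0 0 0 0 0.9 0.3;0 0 0 0 0 0 0.3'; python3 - <<'E'
from h import *
s=read_state();d=R.from_rotvec([0,0,W0]).inv().apply(np.array([.5912,-.2244,.0422])-s["tool_pos"])*25;print(d[0],-d[1],-d[2])
E
```

```text
clock: 12.05
tool_pos: [0.5868, -0.2485, 0.1896]
tool_rot: [0.006, 0.999, -0.048, -0.005]
ft_force: [-1.2, 0.5, -0.5]
opening: 0.0558
0.0543643169862046 -0.6103909734522495 3.684303772592136
```

```bash
python3 -m inch '0 0 0 0.02 -0.3 0.8 0.3;0 0 0 0.02 -0.31 0.8 0.3;0 0 0 0 0 0.8 0.3;0 0 0 0 0 0.8 0.3;0 0 0 0 0 0 0.3'; python3 - <<'E'
from h import *
s=read_state();d=R.from_rotvec([0,0,W0]).inv().apply(np.array([.5912,-.2244,.0422])-s["tool_pos"])*25;print(d[0],-d[1],-d[2])
E
```

```text
clock: 12.55
tool_pos: [0.5913, -0.2318, 0.0665]
tool_rot: [0.009, 0.999, -0.051, -0.001]
ft_force: [-1.1, 1.2, -0.7]
opening: 0.0554
-0.02033899793109705 -0.18362037355862496 0.6081872446699936
```

```bash
python3 -m inch '0 0 0 -0.02 -0.14 0.62 0.3;0 0 0 0 0 0 0.3;0 0 0 0 0 0 -1;0 0 0 0 0 0 -1;0 0 0 0 0 0 -1' 60; python3 - <<'E'
from h import *
a,r,q,s=ang();print(a,r,q,s["opening"]);plan(a,a-60,3)
E
```

```text
clock: 13.05
tool_pos: [0.595, -0.2305, 0.0531]
tool_rot: [0.011, 0.999, -0.052, 0.003]
ft_force: [-0.3, 1.9, -3.7]
opening: 0.0159
117.39865788734996 28.122904727862355 [ 24.96825065  -5.23839579 -12.94156984] 0.01592260082677928
0 0 0 0.08 0 -0.27 -1;0 0 0 -0.01 0 -0.28 -1;0 0 0 -0.11 0 -0.26 -1
```

```bash
python3 -c "
from h import *
plan(129,69,3);plan(69,25,3)"; python3 -m inch '0 0 0 0.14 0 -0.24 -1;0 0 0 0.05 0 -0.28 -1;0 0 0 -0.04 0 -0.28 -1'; python3 - <<'E'
from h import *
a,r,q,s=ang();print(a,r,q,s["opening"])
E
```

```text
0 0 0 0.13 0 -0.24 -1;0 0 0 0.04 0 -0.27 -1;0 0 0 -0.05 0 -0.27 -1
0 0 0 -0.10 0 -0.18 -1;0 0 0 -0.14 0 -0.15 -1;0 0 0 -0.17 0 -0.11 -1
clock: 13.35
tool_pos: [0.5989, -0.2307, 0.086]
tool_rot: [0.011, 0.999, -0.052, 0.001]
ft_force: [-5.6, -1.0, -7.3]
opening: 0.0158
55.24504321066679 35.14772947770555 [28.877291   -5.15007777 20.03659033] 0.0158063270244857
```

```bash
python3 -m inch '0 0 0 -0.12 0 -0.18 -1;0 0 0 -0.16 0 -0.14 -1;0 0 0 0 0 0 -1'; python3 - <<'E'
from h import *
a,r,q,s=ang();print(a,r,q,s["opening"])
E
```

```text
clock: 13.65
tool_pos: [0.5852, -0.2295, 0.1008]
tool_rot: [0.012, 0.999, -0.053, -0.0]
ft_force: [-3.4, -0.7, -3.0]
opening: 0.0154
23.368339394168718 37.90494526420659 [15.03464385 -5.15844533 34.79575204] 0.015409864883512571
```

```bash
python3 -m inch '0 0 0 -0.14 0 -0.05 -1;0 0 0 0 0 0 -1;0 0 0 0 0 0 -1'; python3 - <<'E'
from h import *
a,r,q,s=ang();print(a,r,q,s["opening"])
E
```

```text
clock: 13.95
tool_pos: [0.5794, -0.229, 0.1033]
tool_rot: [0.012, 0.999, -0.053, 0.001]
ft_force: [0.4, -0.7, -6.6]
opening: 0.0157
14.023308408147512 38.3967338161182 [ 9.30416599 -5.16911792 37.25240479] 0.015688377152352006
```

```bash
python3 -m inch '0 0 0 0 0 0 0.3;0 0 0 0 0 0 0.3;0 0 0 0 0 0 0.3' >/dev/null; python3 -m inch '0 0 0 0 0 -1 0.3;0.27 0 -0.15 0 0 -1 0.3;0 0 0 0 0 -1 0.3;0 0 0 0 0 -0.9 0.3;0 0 0 0 -0.2 0 0.3' | grep pos;  python3 -m inch '0 0 0 0.1 -0.98 0 0.3;0 0 0 0.1 -0.98 0 0.3;0 0 0 0.1 -0.98 0 0.3;0 0 0 0.1 -0.98 0 0.3;0 0 0 0.1 -0.98 0 0.3' | grep pos;  python3 -m inch '0 0 0 0.1 -0.98 0 0.3;0 0 0 0.1 -0.98 0 0.3;0 0 0 0 0 0 0.3;0 0 0 0 0 0 0.3'; cat > look.py <<'E'
from h import *
import cv2,sys
n=sys.argv[1]
m=camera_model("wrist");a=capture("wrist");cv2.imwrite(f"pics/{n}.png",a);np.save(n+".npy",m["camera_from_world"])
tip=np.array([.6482,.1303,.178]);p=proj(m,tip)[0]
c=np.clip(np.round(p).astype(int)-[50,35],0,None);print(p,c,ray(m,p)[0])
cv2.imwrite(f"pics/{n}c.png",cv2.resize(a[c[1]:c[1]+75,c[0]:c[0]+100],None,fx=8,fy=8,interpolation=cv2.INTER_CUBIC))
E
python3 look.py w4
```

```text
tool_pos: [0.5839, -0.2195, 0.2692]
tool_pos: [0.6269, -0.0245, 0.2725]
clock: 15.65
tool_pos: [0.6443, 0.0633, 0.2718]
tool_rot: [0.0, 0.999, -0.046, 0.015]
ft_force: [-0.3, -0.4, 0.1]
opening: 0.0555
[249.08781329 114.09043602] [199  79] [0.64740435 0.14215642 0.4064236 ]
```

View pics/w4c.png

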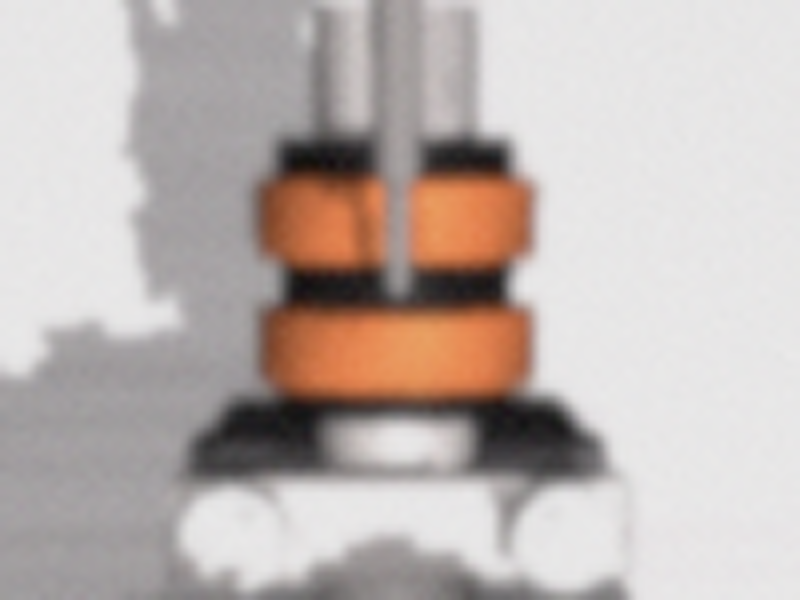

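```bash
cat > gap.py <<'E'
from h import *
import cv2,sys
n=sys.argv[1];a=cv2.imread(f"pics/{n}.png").astype(float)
m=dict(mtx=camera_model("wrist")["mtx"],camera_from_world=np.load(n+".npy"))
O=np.array([.5945,.0369,0]);f=lambda u,z:R.from_euler('z',-W0).apply(atz(m,u,z)-O)*1e3
cx,r0,r1=map(int,sys.argv[2:5])
for o in((-9,-8,-7,-6,-5,-4),(4,5,6,7,8,9)):
  s=np.mean([a[r0:r1,cx+k,2]-a[r0:r1,cx+k,0] for k in o],0);th=s.max()/2
  i=[(k+(th-s[k])/(s[k+1]-s[k]))+r0 for k in range(len(s)-1) if (s[k]-th)*(s[k+1]-th)<0];print("edges",np.round(i,2))
print("needle",np.round(a[r0:r1,cx-2:cx+3].mean(2)).astype(int).tolist())
if len(sys.argv)>5:
  t,g=map(float,sys.argv[5:7]);T=f((cx,t),.178);G=f((cx,g),.173);print(T,G,"gap-tip",G[1]-T[1])
E
python3 gap.py w4 248 97 134 116.0 114.6; python3 gap.py w3 264 78 116 102.6 96.7
```

```text
edges [101.26 111.95 117.45 128.21]
edges [100.53 112.05 117.31 128.23]
needle [[118, 145, 161, 161, 147], [116, 145, 159, 159, 146], [115, 146, 159, 161, 147], [116, 144, 158, 159, 144], [126, 139, 151, 155, 145], [140, 140, 148, 154, 144], [147, 145, 149, 154, 151], [147, 145, 154, 160, 154], [146, 143, 153, 157, 154], [139, 148, 155, 157, 150], [137, 143, 153, 159, 150], [140, 148, 154, 158, 149], [139, 149, 157, 158, 150], [137, 149, 155, 157, 147], [122, 138, 153, 153, 136], [91, 122, 146, 146, 113], [70, 114, 145, 140, 105], [65, 106, 139, 134, 94], [57, 92, 120, 114, 83], [55, 69, 86, 85, 65], [69, 78, 81, 81, 78], [110, 112, 119, 113, 114], [141, 143, 146, 149, 150], [152, 157, 158, 158, 161], [153, 157, 159, 160, 162], [156, 157, 158, 161, 160], [153, 157, 160, 161, 161], [156, 159, 158, 159, 158], [155, 154, 158, 157, 157], [150, 153, 153, 153, 153], [132, 135, 135, 135, 141], [99, 102, 100, 105, 107], [65, 70, 73, 75, 77], [82, 90, 95, 96, 92], [147, 155, 156, 160, 154], [195, 208, 213, 214, 211], [218, 225, 229, 228, 227]]
[ 44.08997168  96.45019207 178.        ] [ 44.121
[... 556 characters left out ...]
157, 151, 124], [98, 135, 159, 145, 109], [89, 133, 157, 146, 103], [89, 137, 159, 147, 102], [92, 138, 159, 146, 101], [92, 135, 160, 143, 103], [96, 140, 158, 145, 109], [113, 143, 160, 147, 128], [130, 149, 161, 159, 153], [145, 155, 160, 165, 162], [154, 154, 159, 159, 163], [160, 156, 160, 162, 164], [157, 162, 161, 165, 162], [162, 163, 165, 164, 162], [161, 162, 162, 162, 163], [160, 162, 159, 161, 163], [157, 158, 158, 159, 157], [144, 144, 143, 143, 146], [109, 112, 110, 112, 113], [75, 76, 77, 77, 76], [73, 74, 74, 70, 69], [118, 116, 111, 105, 99], [180, 179, 170, 169, 165]]
[ 44.53241531  96.96136348 178.        ] [ 44.51186082 101.06850579 173.        ] gap-tip 4.107142309058716
```

The gap is about 0.6 mm past the tip (camera 12 mm off plumb, parallax corrected). I'll regrip and turn about −18°.

```bash
python3 -m inch '0 -0.2 0.1 -0.12 0.98 0 0.3;0 -0.15 0.05 -0.12 0.98 0 0.3;0 0 0 -0.12 0.98 0 0.3;0 0 0 -0.12 0.98 0 0.3;0 0 0 -0.12 0.98 0 0.3' >/dev/null; python3 -m inch '0 0 0 -0.12 0.98 0 0.3;0 0 0 -0.1 0.98 0 0.3;0 0 0 0 0 0.8 0.3;0 0 0 0 0 0.8 0.3;0 0 0 0 0 0 0.3'; cat > go.py <<'E'
from h import *
import sys
s=read_state();d=R.from_quat(np.roll(s["tool_rot"],-1)).inv().apply(np.array(list(map(float,sys.argv[1:4])))-s["tool_pos"])*25
rv=(R.from_quat(np.roll(s["tool_rot"],-1)).inv()*R.from_euler('z',W0)*R.from_euler('x',np.pi)).as_rotvec(degrees=True)/5
print("shift units",np.round(d,2),"turn units",np.round(rv,2))
E
python3 go.py .580 -.226 .095
```

```text
clock: 16.7
tool_pos: [0.5764, -0.2302, 0.206]
tool_rot: [0.001, 0.998, -0.062, 0.002]
ft_force: [-0.6, 0.9, -0.9]
opening: 0.0558
shift units [ 0.06 -0.12  2.77] turn units [ 0.01 -0.06 -0.38]
```

```bash
python3 -m inch '0 0 -0.2 0.02 -0.04 0.7 0.3;0 0 -0.18 0.02 -0.04 0.7 0.3;0 0 0 0.02 -0.04 0.7 0.3;0 0 0 0 0 0.67 0.3;0 0 0 0 0 0 0.3'; python3 go.py .580 -.226 .095
```

```text
clock: 17.2
tool_pos: [0.5815, -0.2313, 0.1]
tool_rot: [0.003, 0.999, -0.048, 0.007]
ft_force: [-0.3, 0.4, 0.3]
opening: 0.0554
shift units [-0.05 -0.13  0.12] turn units [ 0.05 -0.16 -0.05]
```

```bash
python3 -m inch '0 -0.1 0 -0.04 -0.08 0.12 0.3;0 0 0 0 0 0 -1;0 0 0 0 0 0 -1;0 0 0 0 0 0 -1;0 0 0 0 0 0 -1' 60; python3 - <<'E'
from h import *
a,r,q,s=ang();print(a,r,q)
E
```

```text
clock: 17.7
tool_pos: [0.5824, -0.2295, 0.1014]
tool_rot: [0.004, 0.999, -0.048, 0.005]
ft_force: [0.7, -0.4, -6.6]
opening: 0.0159
19.110393888057953 37.426724844311515 [12.25310979 -5.41291815 35.3641207 ]
```

```bash
python3 -m inch '0 0 0 -0.16 0 -0.05 -1;0 0 0 -0.15 0 -0.01 -1;0 0 0 0 0 0 -1;0 0 0 0 0 0 -1'; python3 - <<'E'
from h import *
a,r,q,s=ang();print(a,r,q)
E
```

```text
clock: 18.1
tool_pos: [0.5702, -0.2284, 0.104]
tool_rot: [0.004, 0.999, -0.048, 0.006]
ft_force: [2.9, -1.5, -5.8]
opening: 0.0157
0.12371973452403505 37.95032327162996 [ 0.0819467  -5.45900507 37.9502348 ]
```

```bash
python3 -m inch '0 0 0 0 0 0 0.3;0 0 0 0 0 0 0.3;0 0 0 0 0 0 0.3' >/dev/null; python3 -m inch '0 0 0 0 0 -1 0.3;0 0 0 0 0 -1 0.3;0 0 0 0 0 -1 0.3;0 0 0 0 0 -0.9 0.3;0 0 0 0 -0.2 0 0.3' | grep pos;  python3 -m inch '0 0 0 0.16 -0.98 0 0.3;0 0 0 0.16 -0.98 0 0.3;0 0 0 0.16 -0.98 0 0.3;0 0 0 0.16 -0.98 0 0.3;0 0 0 0.16 -0.98 0 0.3' | grep pos; python3 -m inch '0 0 0 0.16 -0.9 0.1 0.3;0 0 0 0.1 -0.7 0.1 0.3;0 0 0 0 0 0 0.3;0 0 0 0 0 0 0.3'; python3 look.py w5; python3 -c "
from h import *
import cv2
a=cv2.imread('pics/w5.png').astype(float);c=a[70:150,230:290];o=(c[:,:,2]-c[:,:,0])>90
ys,xs=np.nonzero(o);print(xs.min()+230,xs.max()+230,ys.min()+70,ys.max()+70)
cols=range(xs.min()+230,xs.max()+231);print([int(v) for v in a[ys.min()+75,cols].mean(1)])"
```

```text
tool_pos: [0.5679, -0.2194, 0.2674]
tool_pos: [0.6216, -0.0262, 0.2678]
clock: 19.8
tool_pos: [0.6392, 0.0454, 0.2572]
tool_rot: [0.006, 0.999, -0.05, 0.008]
ft_force: [-1.1, -0.2, -0.0]
opening: 0.0551
[254.43040425  87.32690647] [204  52] [0.64489807 0.12552826 0.39096859]
237 271 74 104
[93, 103, 110, 121, 126, 130, 134, 138, 142, 140, 127, 115, 109, 126, 139, 143, 154, 160, 153, 154, 158, 159, 160, 161, 157, 153, 152, 149, 147, 143, 137, 132, 127, 120, 120]
```

```bash
python3 gap.py w5 254 70 110; python3 -c "
import cv2
a=cv2.imread('pics/w5.png').astype(int)
for r in range(82,97): print(r,a[r,246:262].mean(1).astype(int).tolist(),(a[r,246:262,2]-a[r,246:262,0]).tolist())"
```

```text
edges [ 74.12  85.99  92.56 104.93]
edges [ 73.47  86.19  92.41 104.74]
needle [[137, 156, 159, 154, 127], [124, 143, 152, 134, 102], [106, 135, 141, 120, 82], [112, 139, 145, 124, 87], [125, 148, 153, 138, 117], [140, 153, 156, 151, 145], [147, 153, 160, 157, 153], [144, 155, 160, 154, 157], [146, 152, 160, 156, 155], [143, 155, 161, 153, 154], [144, 152, 158, 156, 154], [144, 155, 161, 153, 154], [142, 152, 160, 154, 153], [142, 151, 159, 154, 151], [138, 153, 159, 153, 149], [130, 147, 155, 145, 137], [119, 144, 152, 128, 107], [104, 139, 144, 115, 84], [90, 121, 121, 95, 66], [65, 83, 82, 70, 57], [51, 54, 54, 55, 48], [51, 54, 53, 54, 56], [73, 71, 72, 72, 70], [106, 111, 112, 107, 109], [144, 144, 145, 149, 151], [155, 157, 158, 158, 162], [158, 160, 161, 163, 164], [157, 159, 160, 163, 160], [159, 160, 162, 162, 164], [160, 159, 161, 163, 161], [160, 160, 160, 160, 161], [161, 159, 160, 160, 159], [157, 160, 159, 159, 158], [151, 150, 151, 152, 150], [126, 128, 129, 129, 127], [86, 89, 90, 89, 90], [57, 61, 65, 69, 66], [83, 87, 92, 88, 94], [144, 148, 153, 158, 155], [201, 20
[... 1496 characters left out ...]
45, 46, 44, 42, 45, 44, 44, 44, 43, 50, 53, 53, 52]
93 [92, 98, 99, 101, 106, 108, 106, 111, 111, 106, 109, 111, 117, 114, 113, 113] [95, 96, 101, 103, 103, 100, 103, 99, 99, 99, 98, 99, 98, 101, 101, 103]
94 [125, 129, 134, 140, 141, 139, 144, 144, 145, 149, 150, 152, 151, 150, 147, 145] [130, 135, 139, 141, 142, 142, 139, 139, 137, 134, 132, 131, 131, 132, 137, 139]
95 [141, 143, 146, 149, 155, 154, 154, 156, 158, 158, 162, 163, 165, 160, 158, 154] [144, 145, 146, 147, 144, 146, 145, 143, 140, 142, 138, 136, 136, 138, 143, 146]
96 [143, 145, 145, 149, 153, 155, 158, 160, 161, 162, 164, 163, 164, 165, 160, 157] [143, 149, 150, 150, 148, 147, 146, 141, 141, 138, 137, 136, 137, 135, 140, 146]
```

```bash
python3 gap.py w5 254 70 110 88.55 89.28|tail -1;python3 gap.py w4 249 97 134 115.6 114.7|tail -1; python3 look.py w6;python3 -c "
import cv2
a=cv2.imread('pics/w6.png').astype(int)
for r in range(84,95): print(r,a[r,246:262].mean(1).astype(int).tolist())"
```

```text
[ 44.64548516  97.08647557 178.        ] [ 44.70038721  96.68222263 173.        ] gap-tip -0.40425294399530287
[ 44.88226326  96.75424518 178.        ] [ 44.9272057   97.17502399 173.        ] gap-tip 0.42077880837204873
[254.58983727  87.19885733] [205  52] [0.64483169 0.12532156 0.39093978]
84 [145, 142, 124, 111, 116, 125, 136, 152, 160, 155, 151, 150, 150, 150, 149, 150]
85 [123, 125, 113, 100, 94, 103, 119, 148, 159, 150, 136, 132, 134, 131, 129, 126]
86 [90, 90, 80, 69, 64, 75, 106, 144, 151, 131, 103, 90, 90, 85, 87, 84]
87 [45, 49, 45, 45, 42, 57, 94, 137, 148, 117, 81, 60, 55, 44, 46, 45]
88 [36, 33, 32, 32, 40, 48, 79, 114, 126, 100, 71, 53, 50, 41, 36, 34]
89 [29, 36, 33, 35, 41, 45, 62, 80, 86, 72, 55, 50, 45, 40, 38, 38]
90 [33, 31, 38, 37, 38, 42, 49, 57, 54, 54, 51, 50, 48, 43, 36, 35]
91 [32, 42, 45, 43, 44, 48, 51, 59, 55, 58, 54, 54, 50, 44, 42, 42]
92 [57, 61, 64, 68, 67, 73, 73, 73, 77, 80, 76, 76, 75, 72, 70, 70]
93 [93, 97, 99, 104, 110, 110, 111, 114, 111, 112, 113, 115, 116, 114, 115, 114]
94 [124, 127, 130, 139, 144, 143, 144, 146, 145, 150, 150, 152, 152, 147, 150, 148]
```

View pics/w6c.png

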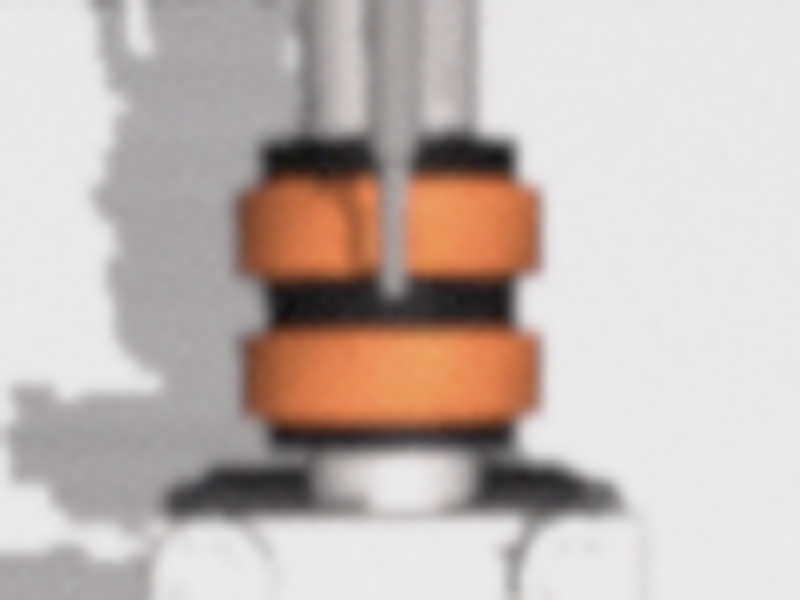

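The crop shows the tip at (393,298) with the gap spanning 278–328. The tip is inside the gap and the offset is about 0.2–0.4 mm, good. Now the press: shut fingers, move behind the wall, tilt about 10° so that the fingertips lead, descend.

```bash
python3 -m inch '0 -0.1 0 -0.3 0.83 0 -1;0 -0.1 0 -0.3 0.83 0 -1;0 0 0 -0.3 0.83 0 -1;0 0 0 -0.3 0.83 0 -1;0 0 0 0 0 0 -1' 60; python3 -m inch '1 0 0 0 0 0 -1;1 0 0 0 0 0 -1;0 0 0 0 0 0 -1'|egrep 'pos|rot'; python3 go.py .5786 -.0821 .115
```

```text
clock: 20.4
tool_pos: [0.5747, -0.0925, 0.2589]
tool_rot: [0.006, 0.999, -0.053, 0.0]
ft_force: [0.5, 0.8, 0.0]
opening: -0.0001
tool_pos: [0.5738, -0.0955, 0.2603]
tool_rot: [-0.084, 0.995, -0.056, 0.006]
shift units [0.07 0.26 3.64] turn units [-1.92 -0.06 -0.25]
```

```bash
python3 -m inch '0 0 -0.2 0.02 0.05 0.73 -1;0 0 0 0.02 0.05 0.73 -1;0 0 0 0.02 0.05 0.73 -1;0 0 0 0 0.05 0.73 -1;0 0 0 0 0.05 0.7 -1' >/dev/null; python3 -m inch '0 0 0 0 0 0 -1';  python3 go.py .5786 -.0821 .115; python3 - <<'E'
from h import *
import cv2
m=camera_model("wrist");a=capture("wrist");cv2.imwrite("pics/w7.png",a)
O=np.array([.5945,.0369,0]);P=R.from_euler('z',W0).apply([[x,y,130] for x in(-60,0) for y in(-84.4,-74,-94)])/1e3+O
print(proj(m,P)); 
for p in proj(m,P)[[0,3]]:
  c,r=int(p[0]),int(p[1]);print(c,r,a[max(r-30,0):r+30,c].mean(1).astype(int).tolist())
E
```

```text
clock: 21.3
tool_pos: [0.5814, -0.0835, 0.1143]
tool_rot: [-0.078, 0.996, -0.049, 0.011]
ft_force: [0.2, 0.0, 0.1]
opening: 0.0001
shift units [-0.07 -0.03 -0.01] turn units [-1.79 -0.17 -0.08]
[[131.01939219 189.62501744]
 [129.25279007 167.29894436]
 [132.61105589 209.74024294]
 [259.8076025  188.34547322]
 [259.68458697 166.13182636]
 [259.91845166 208.36216743]]
131 189 [152, 193, 225, 234, 235, 235, 235, 234, 232, 219, 188, 171, 166, 169, 162, 152, 130, 92, 70, 64, 65, 74, 111, 173, 223, 233, 235, 234, 233, 215, 172, 135, 123, 122, 120, 118, 122, 121, 123, 117, 122, 121, 119, 118, 122, 121, 116, 119, 111, 114, 114, 119, 114, 116, 120, 115, 111, 101, 95, 95]
259 188 [235, 236, 234, 236, 235, 234, 231, 222, 196, 179, 177, 174, 174, 178, 191, 189, 155, 102, 72, 63, 71, 77, 127, 188, 225, 233, 236, 236, 231, 226, 219, 211, 208, 206, 203, 206, 207, 206, 206, 210, 212, 212, 211, 206, 207, 204, 203, 202, 185, 157, 138, 132, 127, 125, 128, 132, 137, 135, 129, 122]
```

```bash
python3 -m inch '0 0 0 0 -0.18 0.03 -1;0 0 0 0 -0.18 0.03 -1;0 0 0 0 -0.06 0.01 -1;0 0 0 0 -0.06 0.01 -1' | egrep 'pos|force'; for i in 1; do python3 -m inch '0 0 0 0 -0.06 0.01 -1'| egrep 'pos|force';python3 -m inch '0 0 0 0 -0.06 0.01 -1'| egrep 'pos|force';python3 -m inch '0 0 0 0 -0.06 0.01 -1'| egrep 'pos|force'; done
```

```text
tool_pos: [0.5888, -0.0639, 0.1226]
ft_force: [0.1, -1.6, -0.5]
tool_pos: [0.5897, -0.0613, 0.1236]
ft_force: [-0.8, -0.9, -1.0]
tool_pos: [0.5903, -0.0588, 0.1241]
ft_force: [0.6, -0.4, -0.1]
tool_pos: [0.5906, -0.0578, 0.1242]
ft_force: [-2.1, -8.4, -0.2]
```

```bash
python3 -m inch '0 0 0 0 0.1 0.05 -1;0 0 0 0 0.03 0.2 -1;0 0 0 0 0 0 -1' ; python3 go.py .5895 -.0588 .116
```

```text
clock: 22.35
tool_pos: [0.5905, -0.0614, 0.1127]
tool_rot: [-0.074, 0.996, -0.049, 0.018]
ft_force: [-0.5, -0.6, -0.6]
opening: 0.0002
shift units [-0.03 -0.07 -0.07] turn units [-1.71 -0.35 -0.07]
```

```bash
for r in 1; do python3 -m inch '0 0 0 0 -0.05 0.01 -1'| egrep 'pos|force';python3 -m inch '0 0 0 0 -0.05 0.02 -1'| egrep 'pos|force';python3 -m inch '0 0 0 0 -0.06 0.02 -1'| egrep 'pos|force';python3 -m inch '0 0 0 0 -0.08 0.02 -1'| egrep 'pos|force'; done
```

```text
tool_pos: [0.5905, -0.0594, 0.1121]
ft_force: [0.8, 0.5, 0.2]
tool_pos: [0.5905, -0.0579, 0.1115]
ft_force: [-3.4, -6.1, 4.1]
tool_pos: [0.5906, -0.0577, 0.1115]
ft_force: [-5.2, -11.0, 7.9]
tool_pos: [0.5905, -0.0577, 0.1116]
ft_force: [-4.1, -11.1, 4.6]
```

```bash
for r in 1; do python3 -m inch '0 0 0 0 -0.1 0.0 -1'| egrep 'pos|force';python3 -m inch '0 0 0 0 -0.12 0.01 -1'| egrep 'pos|force';python3 -m inch '0 0 0 0 -0.12 0.01 -1'| egrep 'pos|force'; done
```

```text
tool_pos: [0.5904, -0.0576, 0.112]
ft_force: [-0.8, -12.2, -5.3]
tool_pos: [0.5905, -0.0575, 0.112]
ft_force: [-2.9, -14.8, -0.1]
tool_pos: [0.5905, -0.0575, 0.1121]
ft_force: [-2.7, -13.3, 1.3]
```

Holding about 14–15 N; a few more rows, then back off, right the hand and check.

```bash
python3 -m inch '0 0 0 0 -0.13 0.01 -1;0 0 0 0 -0.13 0.01 -1;0 0 0 0 -0.14 0.01 -1'| egrep 'pos|force';python3 -m inch '0 0 0 0 -0.14 0.01 -1;0 0 0 0 -0.14 0.01 -1;0 0 0 0 -0.14 0.01 -1'| egrep 'pos|force'; python3 -m inch '0 0 0 0 0.2 0 -1;0 0 0 0 0.4 -0.1 -1;0 0 0 0 0 -1 -1;0 0 0 0 0 -1 -1;0 0 0 0 0 -1 -1'; python3 -m inch '-1 -0.2 0 0 0 -0.7 -1;-0.7 -0.2 0 0 0 0 -1;0 0 0 0 0 0 -1'; python3 go.py .643 .050 .262
```

```text
tool_pos: [0.5903, -0.0574, 0.1125]
ft_force: [-4.0, -16.1, 1.1]
tool_pos: [0.5902, -0.0573, 0.1129]
ft_force: [-3.7, -15.7, 2.6]
clock: 24.15
tool_pos: [0.5786, -0.0858, 0.2329]
tool_rot: [-0.016, 0.998, -0.065, 0.005]
ft_force: [0.7, -0.4, 1.0]
opening: -0.0002
clock: 24.45
tool_pos: [0.5811, -0.0898, 0.2705]
tool_rot: [0.059, 0.996, -0.067, -0.011]
ft_force: [0.3, 0.4, -0.5]
opening: -0.0001
shift units [ 1.07 -3.67 -0.24] turn units [ 1.35  0.2  -0.49]
```

```bash
python3 -m inch '0.7 0.1 -0.25 0 0 0 -1;0.65 0.1 -0.24 0 0 0 -1' >/dev/null; python3 -m inch '0 0 0 0.26 -0.9 0 -1;0 0 0 0.26 -0.9 0 -1;0 0 0 0.26 -0.9 0 -1;0 0 0 0.26 -0.9 0 -1;0 0 0 0 0 0 -1' ; python3 go.py .643 .050 .262; python3 -m inch '0 0 0 0 0 0 -1' | grep rot; python3 look.py w8;python3 -c "
import cv2
a=cv2.imread('pics/w8.png').astype(int)
b=(a[60:150,225:290,2]-a[60:150,225:290,0]>90).nonzero();print(b[0].min()+60,b[0].max()+60,b[1].min()+225,b[1].max()+225)"
```

```text
clock: 25.15
tool_pos: [0.6363, 0.0493, 0.2688]
tool_rot: [-0.009, 0.999, -0.048, -0.0]
ft_force: [-0.1, -0.2, 0.3]
opening: -0.0
shift units [ 0.17 -0.03  0.17] turn units [-0.19  0.01 -0.06]
tool_rot: [-0.009, 0.999, -0.048, -0.001]
[261.46519329  96.20376428] [211  61] [0.6437347  0.12533944 0.40404391]
84 112 245 276
```

View pics/w8c.png

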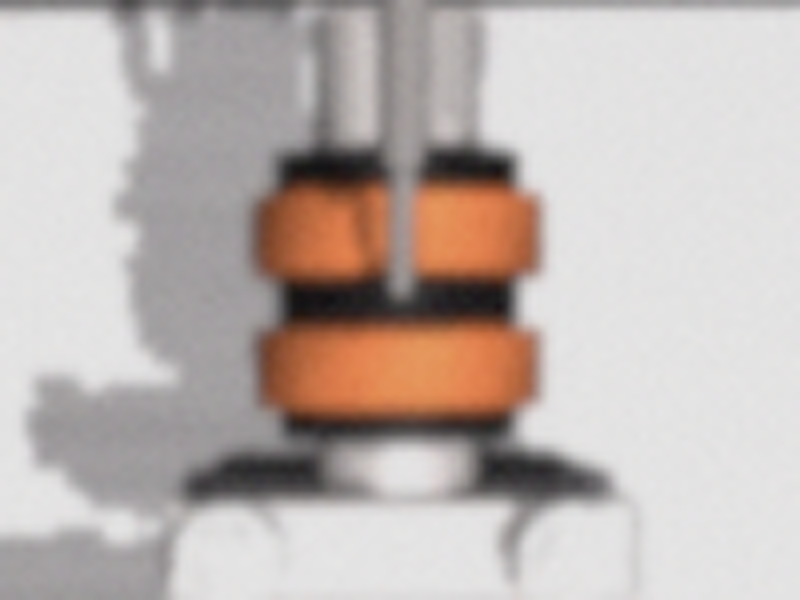

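The tip at (401,300) sits on the gap's centre (277–325), so the gap held through the press. I'll take the hand away and sign off.

```bash
python3 -m inch '0 0 0 0 0 -0.8 -1;0 0 0 -0.5 0 -0.5 -1;0 0 0 -0.9 0 0 -1;0 0 0 -0.9 0 0 -1;0 0 0 0 0 0 -1'; python3 gap.py w8 261 80 118 | head -2;python3 -c "
from station import sign_off;print(sign_off())"
```

```text
clock: 25.8
tool_pos: [0.5372, 0.0504, 0.3174]
tool_rot: [-0.01, 0.999, -0.053, -0.007]
ft_force: [0.2, -0.2, 0.5]
opening: -0.0
edges [ 84.18  95.15 101.21 112.44]
edges [ 83.51  95.17 100.9  112.33]
the job is handed in; nothing more can be done
None
```

The ring gap is set under the pointer tip and held there through the press test. The job was handed in at about 26 s of the 67 s allowed.

- **Setting:** I cranked the tray about 8 mm past the pointer, away from the crank. I then cranked it back in three stages, always arriving towards the crank, with overhead wrist-camera checks between the last stages, and let go.
- **Press test:** I pressed the outside of the crank-end wall with shut fingers, building up slowly and holding about 15–16 N for roughly half a second. There was one light touch of about 8 N, slightly high on the wall, before the real press.
- **Last checks:** In the wrist picture after pressing, the tip sits in the middle of the gap (tip row 300, gap centre about 301 in the crop). Before pressing, calculation put the gap about 0.2–0.4 mm on the crank's side of the tip. That is close to what the camera can resolve, so I left it.

**What went wrong along the way:** Two things happened during cranking. A sideways force of about 72 N built up once while cranking forward. At the start of the reversal the hand stuck and tilted about 10°, so I righted it and carried on in smaller steps.

**Not checked:** I took no final picture of the loose parts or the bearing cover. I never touched them, and the mid-job pictures showed them lying in place.

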